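Build up the dye-bath filter pot

ROBOT

A 6-joint arm with a two-finger parallel gripper is mounted at the origin on the work surface. World frame = base frame: x ahead of the robot, y to its left, z up, the work surface at z = 0. Lengths are in m, angles in degrees, forces in N, time in s.
With the tool pointing down it reaches from about 0.4 to 0.825 m from the base axis. Payload 7 kg.
Tool frame: the origin (TCP) lies midway between the tips of the shut fingers; the grasp point (between the pads) lies 19 mm behind it; z points along the fingers, y is the direction in which the jaws open and shut (so a half turn about z gives the same grasp; the last joint's range is limited). The gripper opens to 88 mm and grips with 3 to 60 N. Pads are 19 mm wide; open, the fingers measure 130 mm over their backs; the gripper's body (78 mm by 193 mm) begins 47 mm behind the grasp point.
Start: joints at [-47.263, 20.546, 0.682, 0, -70.136, -16.507], TCP at [0.298, -0.605, 0.227] pointing down, gripper open.
Joint ranges: [-176.03, 176.03], [-82.01, 121.73], [-58.28, 71.71], [-173.87, 95.51], [-174.79, -0.11], [-173.66, 173.66]. Speed limits (degrees/s): [136.94, 136.94, 172.46, 180, 180, 180].

INTERFACE

Orientations are given as a 3x3 rotation matrix whose columns are the frame's x, y, z axes.
In Python, from rig import robot gives the robot as it stands. Calls block until the motion is done:
- robot.goto(position, orientation): joint-space move of the TCP to a pose.
- robot.servo_line(position, ori=None, speed=0.15): straight line of the TCP; ori=None keeps the orientation; speed is the mean speed in m/s.
- robot.movej(angles): joint-space move.
- robot.move_gripper(opening): opening from 0.0 (shut) to 1.0 (fully open); the grip force is fixed at half the most; returns when the fingers have stopped.
- robot.dwell(seconds).
- robot.ik(position, orientation): joint angles nearest the present ones, or None.
- robot.grab_frame(name): name is "scene" or "top" or "wrist"; returns (picture, depth): 384x512x3 uint8, red, green, blue; 384x512 float32, m along the optical axis (not along the pixel's ray), 0 where there is no reading.
- robot.camera_info(name): a dict with "vfov" (degrees; the focal length in pixels is half the picture's height over the tangent of half this angle, whatever the lens; pixels are square), "cx", "cy" (the principal point, pixels), "k1" (the pictures are not rectified: a ray, as slopes to the right and down, at radius r is drawn at 1 + k1 r^2 times it, then the intrinsics apply), "view" (4x4, takes a point from world to camera coordinates); the wrist camera has in their place "T_tool_cam" (4x4, takes a point from camera to tool coordinates, whose origin is the TCP and whose axes are the flange's). Camera axes: x right, y down, z forward; pixel columns grow to the right and rows downward; lengths in m; the calibration is good to about 2 mm. A picture is of the moment at which its call begins: read the wrist's pose just before it. camera_info takes no time and is no camera call.
A pose or a line that the arm cannot do raises robot.Unreachable and nothing moves.
- robot.job_done(): hands the job in, once; it reports no verdict.
Readings, each from a call of its own:
- robot.read_t(): time.
- robot.read_qpos(): joint angles.
- robot.read_qvel(): joint speeds.
- robot.read_effort(): joint torques, N m.
- robot.read_position(): TCP position.
- robot.read_tcp_rot(): TCP orientation.
- robot.read_force(): force on the tool from outside, world axes, zero at the start.
- robot.read_ft_torque(): the same for the moment, N m.
- robot.read_grip_width(): opening from 0.0 (shut) to 1.0 (fully open).
Only numpy, scipy, OpenCV 4.12 (cv2) and the standard library are available. Lean on these libraries where they do the work, as an engineer would, in place of code of your own. Each camera call takes 0.05 s, during which the arm holds its last target. There are 200 camera calls.

TASK

Build up the taller of the two steel filter pots (the one on the square foot) for the next dye bath: drop in the thin-walled steel spacer ring first, then the perforated strainer plate with its stem up, then the thick white clamp ring around the stem, each lying flat on the one below, and finally close the pot with the knobbed cap, its flange seated on the rim. Leave the short pot empty and leave the beaker, the jar and the two dye tubs standing where they are.

Things in the scene. Friction and masses are not known exactly. Their poses are not given: they have to be found in the camera images.
- tall_pot: Target: the taller of two open steel filter pots, an upright round tube 58 mm outside on a SQUARE foot 76 x 76 x 6 mm, fixed to the cart. Origin at the centre of its underside on the cart, z up. Bore 52 mm across, inner floor 6 mm above the origin, rim 68 mm above the origin (62 mm deep). The top 5 mm flare outwards to 60 mm inside and 66 mm outside.
- short_pot: Not used: the shorter steel filter pot, same bore and flared mouth but only 38 mm high overall, on a ROUND foot 84 mm across, 6 mm thick; fixed to the cart; stays empty. Origin at the centre of its underside.
- spacer_center (a point): Loose steel spacer ring: a plain thin-walled ring, 48 mm outside, 38 mm hole, 24 mm high, lying flat. Point at its centre, half-way up (12 mm above its underside), z up along its axis.
- strainer_center (a point): Loose steel strainer plate: a perforated disc 48 mm across and 6 mm thick with an upright round stem 12 mm thick and 18 mm long in the middle of its top to hold it by; 24 mm high in all, lying disc down. Point on its axis, 12 mm above its underside, z up along the stem.
- clamp_ring_center (a point): Loose white plastic clamp ring: thick-walled, 48 mm outside, 26 mm hole (wide enough to pass over the strainer's stem), 16 mm high, lying flat. Point at its centre, half-way up (8 mm above its underside), z up along its axis.
- cap_center (a point): Loose steel cap of the tall pot: from below, a round plug 46 mm across and 10 mm high, a flange 72 mm across and 5 mm thick, and a grey round knob 22 mm across and 22 mm high on top; 37 mm high in all, standing on its plug. Point on its axis, 18.5 mm above the plug's underside, z up towards the knob. Seated, the plug is in the pot's mouth and the flange rests on the rim, this point 76.5 mm above the pot's origin.
- beaker: Bystander, loose: open steel beaker 60 mm across, 85 mm high, among the parts. Origin at the centre of its underside.
- jar: Bystander, loose: closed blue jar with a white lid, 54 mm across, 75 mm high, among the parts. Origin at the centre of its underside.
- tub_left: Bystander, loose: empty orange-stained plastic dye tub 126 mm across the rim, 115 mm high, to the left. Origin at the centre of its underside.
- tub_right: Bystander, loose: empty dark blue plastic dye tub 126 mm across the rim, 115 mm high, to the right. Origin at the centre of its underside.
Things that resemble listed ones, but are neither listed nor needed, are in the scene too. What is shaped like the part that bears strainer_center but orange is not meant.

How it is judged (in metres and radians):
On the way, in this order (a step that is already met when the one before it is completed fails the run):
1. the spacer ring lies flat on the floor of the tall pot (z of spacer_center in the frame of tall_pot between 0.014 and 0.022 m and horizontal distance between spacer_center and tall_pot below 0.006 m and angle between spacer_center's own z axis and vertical below 0.12 rad), for 0.2 s.
2. the strainer plate lies on the spacer ring in the tall pot, stem up (all of step 1 and z of strainer_center in the frame of tall_pot between 0.038 and 0.046 m and horizontal distance between strainer_center and tall_pot below 0.006 m and angle between strainer_center's own z axis and vertical below 0.12 rad), for 0.2 s.
3. the clamp ring lies on the strainer plate, around its stem (all of step 2 and z of clamp_ring_center in the frame of tall_pot between 0.04 and 0.048 m and horizontal distance between clamp_ring_center and tall_pot below 0.006 m and angle between clamp_ring_center's own z axis and vertical below 0.12 rad), for 0.2 s.
At the end, for the whole second after the job is handed in: Tall pot, bottom up: spacer, strainer (stem up), clamp ring, each within 4 mm of seated height, 6 mm of the axis, 0.12 rad of flat; cap seated on the rim within 4 mm in height, 8 mm of the axis, 0.12 rad of level; all released and at rest (under 20 mm/s) (all of step 3 and z of cap_center in the frame of tall_pot between 0.0725 and 0.0805 m and horizontal distance between cap_center and tall_pot below 0.008 m and angle between cap_center's own z axis and vertical below 0.12 rad and linear speed of each of spacer, strainer, clamp_ring, cap below 0.02 m/s and contact force between the fingers and cap below 0.1 N); the robot touches nothing.
It fails at once if the beaker is shifted by more than 30 mm or tipped by more than 0.35 rad (distance of beaker from where it was at the start of the episode above 0.03 m or angle between beaker's own z axis and vertical above 0.35 rad).
It fails at once if the jar is shifted by more than 30 mm or tipped by more than 0.35 rad (distance of jar from where it was at the start of the episode above 0.03 m or angle between jar's own z axis and vertical above 0.35 rad).
It fails at once if the tub left is shifted by more than 30 mm or tipped by more than 0.35 rad (distance of tub_left from where it was at the start of the episode above 0.03 m or angle between tub_left's own z axis and vertical above 0.35 rad).
It fails at once if the tub right is shifted by more than 30 mm or tipped by more than 0.35 rad (distance of tub_right from where it was at the start of the episode above 0.03 m or angle between tub_right's own z axis and vertical above 0.35 rad).
It also fails if it takes over 99 s, if anything falls off the work surface, if the arm or the gripper's body presses on something with over 40 N, if the wrist force passes 120 N, or if a joint passes its speed limit or range.

## Working session

There is one attempt and no reset: what is moved stays moved. The work goes in short steps, each a Python script; the robot and the scene stay as the last script left them, time stands still between calls to the robot, and variables do not carry over. Pictures are saved under pics/ and viewed, about 12 in all and at most 16, crops included, and the job is handed in when it is done.

```bash
ls; mkdir -p pics
cat > h.py <<'E'
import numpy as np, cv2
from rig import robot
def K(n):
    c=robot.camera_info(n); f=192/np.tan(np.radians(c['vfov'])/2); return c,f
def cam2world(n,pos=None,R=None):
    c,_=K(n)
    if n=='wrist':
        T=np.eye(4);T[:3,:3]=R;T[:3,3]=pos
        return T@np.array(c['T_tool_cam'])
    return np.linalg.inv(np.array(c['view']))
def slopes(n,uv):
    c,f=K(n); uv=np.atleast_2d(np.asarray(uv,float))
    d=(uv-[c['cx'],c['cy']])/f; s=d.copy()
    for _ in range(20): s=d/(1+c['k1']*(s**2).sum(1,keepdims=True))
    return s
def rays(n,uv,T):
    s=slopes(n,uv); d=np.c_[s,np.ones(len(s))]@T[:3,:3].T
    return T[:3,3],d
def plane(n,uv,z,T):
    o,d=rays(n,uv,T); return o+d*((z-o[2])/d[:,2])[:,None]
def cloud(n,depth,T):
    v,u=np.mgrid[0:384,0:512]; s=slopes(n,np.c_[u.ravel(),v.ravel()])
    P=np.c_[s,np.ones(len(s))]*depth.reshape(-1,1)
    return (P@T[:3,:3].T+T[:3,3]).reshape(384,512,3)
def shot(n,name):
    pos,R=np.array(robot.read_position()),np.array(robot.read_tcp_rot())
    im,d=robot.grab_frame(n); T=cam2world(n,pos,R)
    cv2.imwrite(f'pics/{name}.png',cv2.cvtColor(im,cv2.COLOR_RGB2BGR)); np.savez(f'pics/{name}.npz',im=im,d=d,T=T)
    return im,d,T
E
python3 - <<'E'
from h import *
a=shot('scene','scene0');b=shot('top','top0');w=shot('wrist','wrist0')
for n in('scene','top','wrist'):print(n,robot.camera_info(n))
cv2.imwrite('pics/st.png',cv2.cvtColor(np.vstack([cv2.resize(x[0],(400,300)) for x in(a,b)]),cv2.COLOR_RGB2BGR))
print(robot.read_t())
E
```

```text
pics
scene {'vfov': 55.99753322792909, 'cx': 253.82240203287506, 'cy': 187.6025482575263, 'k1': -0.04738668315381319, 'view': array([[-8.30917573e-01,  5.56395520e-01, -1.12384248e-04,
         4.48644922e-01],
       [ 4.43305852e-01,  6.61908083e-01, -6.04448188e-01,
        -2.35228806e-01],
       [-3.36237875e-01, -5.02296442e-01, -7.96644448e-01,
         1.25512683e+00],
       [ 0.00000000e+00,  0.00000000e+00,  0.00000000e+00,
         1.00000000e+00]])}
top {'vfov': 44.92692362616996, 'cx': 260.82252632102507, 'cy': 191.2834210142174, 'k1': 0.05624618790558337, 'view': array([[ 0.0265824 , -0.99961707, -0.00768742,  0.00716182],
       [-0.98565165, -0.02492718, -0.16694149,  0.52732306],
       [ 0.16668594,  0.01201482, -0.98593683,  1.37262706],
       [ 0.        ,  0.        ,  0.        ,  1.        ]])}
wrist {'vfov': 66.5289456161828, 'cx': 257.1610027720196, 'cy': 189.79683634129802, 'k1': -0.01123739052061035, 'T_tool_cam': array([[-3.53226806e-04, -9.68741141e-01, -2.48073530e-01,
         6.56714327e-02],
       [ 9.99999937e-01, -3.35178931e-04, -1.14986728e-04,
         1.20073973e-03],
       [ 2.82433532e-05, -2.48073555e-01,  9.68741199e-01,
        -1.57674370e-01],
       [ 0.00000000e+00,  0.00000000e+00,  0.00000000e+00,
         1.00000000e+00]])}
0.15
```

View pics/top0.png

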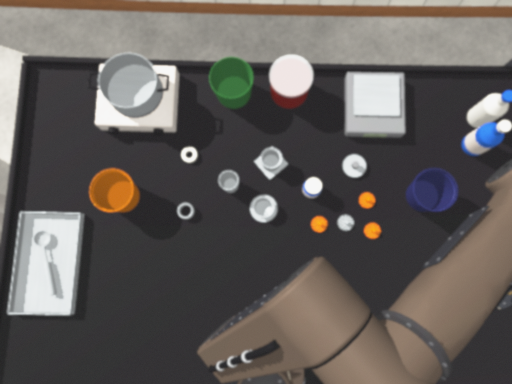

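View pics/scene0.png

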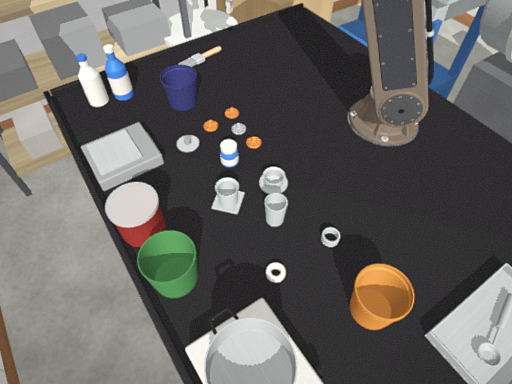

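Top view: tall pot on its square foot is at (271,161) and the short pot on its round foot at (264,208). The beaker is at (228,181) and the jar at (313,187). The white clamp ring is at (189,155), the spacer at (185,211) and the cap at (354,166).

There are four strainer-like parts: grey (345,222) and orange (319,224), (367,200), (372,231). The grey one fits, since orange is excluded. I'll confirm in a crop and measure.

Run:
```python
from h import *
z=np.load('pics/top0.npz');im,d,T=z['im'],z['d'],z['T']
C=cloud('top',d,T)
S={'tall':(271,161,.068),'short':(264,208,.038),'beaker':(228,181,.085),'jar':(313,187,.075),'clamp':(189,155,.016),'spacer':(185,211,.024),'cap':(354,166,.015),'strainer':(345,222,.006),'tubL':(114,191,.115),'tubR':(432,190,.115),'o1':(319,224,.006),'o2':(367,200,.006),'o3':(372,231,.006)}
high=((C[...,2]>.004)&(d>0)).astype(np.uint8)
n,lab=cv2.connectedComponents(high)
for k,(u,v,h) in S.items():
    p=plane('top',(u,v),h,T)[0]
    near=np.hypot(C[...,0]-p[0],C[...,1]-p[1])<.05
    if k.startswith('tub'): near=np.hypot(C[...,0]-p[0],C[...,1]-p[1])<.08
    m=near&(high>0)&(abs(C[...,2]-h)<.004)
    q=C[m]; zz=C[near&(d>0)][:,2]
    c,r=cv2.minEnclosingCircle(q[:,:2].astype(np.float32)*1000) if len(q)>3 else ((0,0),0)
    print(k,p.round(3),len(q),'zmax',np.percentile(zz,99).round(3),'circ',np.round(c,1),round(r,1),'reach',round(np.hypot(*p[:2]),3))
bg=cv2.cvtColor(im,cv2.COLOR_RGB2BGR)
cv2.imwrite('pics/crop1.png',cv2.resize(bg[135:245,170:390],(800,400),interpolation=cv2.INTER_CUBIC))
```

```text
tall [ 0.617 -0.008  0.068] 104 zmax 0.071 circ [626.9  -6.2] 32.4 reach 0.617
short [0.477 0.01  0.038] 98 zmax 0.041 circ [480.6  13.2] 32.2 reach 0.477
beaker [0.549 0.119 0.085] 58 zmax 0.088 circ [552.  119.4] 29.6 reach 0.561
jar [ 0.539 -0.135  0.075] 181 zmax 0.08 circ [ 543.6 -133.6] 24.0 reach 0.555
clamp [0.642 0.251 0.016] 98 zmax 0.02 circ [644.8 252.6] 23.8 reach 0.689
spacer [0.463 0.252 0.024] 63 zmax 0.027 circ [464.9 253.2] 24.1 reach 0.527
cap [ 0.62  -0.268  0.015] 304 zmax 0.04 circ [ 620.3 -267.6] 37.2 reach 0.675
strainer [ 0.444 -0.241  0.006] 203 zmax 0.025 circ [ 443.6 -241.8] 49.6 reach 0.505
tubL [0.505 0.444 0.115] 160 zmax 0.117 circ [508.3 452. ] 64.3 reach 0.673
tubR [ 0.531 -0.471  0.115] 143 zmax 0.625 circ [ 533.3 -478.4] 63.7 reach 0.71
o1 [ 0.435 -0.161  0.006] 186 zmax 0.024 circ [ 436.2 -161.9] 49.5 reach 0.464
o2 [ 0.514 -0.31   0.006] 189 zmax 0.022 circ [ 514.  -310.4] 48.8 reach 0.6
o3 [ 0.418 -0.324  0.006] 198 zmax 0.688 circ [ 418.8 -323.2] 48.5 reach 0.529
```

View pics/crop1.png

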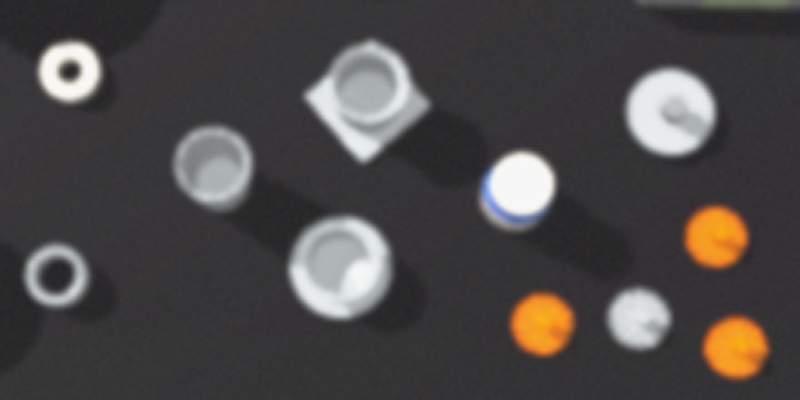

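The crop confirms it: the only grey stemmed disc is at crop (638,318), i.e. (345,222) in the full picture. The pot with the square foot is at crop (370,85). Sizes and heights match the description to about 3 mm. Next I take close wrist looks at the pot, then the spacer.

```bash
cat >> h.py <<'E'
def Rz(yaw):
    c,s=np.cos(np.radians(yaw)),np.sin(np.radians(yaw))
    return np.array([[c,s,0],[s,-c,0],[0,0,-1.]])
def fitcirc(P):
    """robust algebraic circle fit on xy"""
    P=P[:,:2]
    for _ in range(6):
        A=np.c_[2*P,np.ones(len(P))]; s=np.linalg.lstsq(A,(P**2).sum(1),rcond=None)[0]
        c=s[:2]; r=np.sqrt(s[2]+c@c); e=abs(np.hypot(*(P-c).T)-r)
        P=P[e<max(.0015,2*e.std())]
    return c,r,len(P)
def look(name,xy,h,R0,zs=None):
    """wrist shot; outline of things within 3.5 mm of height h near xy -> circle by outer edge (image contour cast on plane)"""
    im,d,T=shot('wrist',name); C=cloud('wrist',d,T)
    m=(abs(C[...,2]-h)<.004)&(np.hypot(C[...,0]-xy[0],C[...,1]-xy[1])<R0+.012)&(d>0)
    cs,_=cv2.findContours(m.astype(np.uint8),cv2.RETR_EXTERNAL,cv2.CHAIN_APPROX_NONE)
    c=max(cs,key=cv2.contourArea).reshape(-1,2) if len(cs) else np.zeros((0,2))
    P=plane('wrist',c,h,T); f=fitcirc(P)
    near=np.hypot(C[...,0]-xy[0],C[...,1]-xy[1])<R0+.01
    print(name,'center',f[0].round(4),'r',round(f[1],4),'n',f[2],'median z',np.median(C[m][:,2]).round(4),'zmax',np.percentile(C[near&(d>0)][:,2],99).round(4))
    return f[0],C
E
python3 - <<'E'
from h import *
for yaw in range(0,360,30):
    print(yaw,[None if (q:=robot.ik(p,Rz(yaw))) is None else int(q[5]) for p in((.627,-.006,.17),(.465,.253,.02),(.645,.2526,.02),(.444,-.241,.02),(.62,-.268,.03))])
E
```

```text
0 [72, 40, 52, 96, 96]
30 [102, 70, 82, 126, 126]
60 [132, 100, 112, 156, 156]
90 [162, 130, 142, None, -173]
120 [-167, 160, 172, -143, -143]
150 [-137, -169, -157, -113, -113]
180 [-107, -139, -127, -83, -83]
210 [-77, -109, -97, -53, -53]
240 [-47, -79, -67, -23, -23]
270 [-17, -49, -37, 6, 6]
300 [12, -19, -7, 36, 36]
330 [42, 10, 22, 66, 66]
```

Run:
```python
from h import *
R=Rz(270)
robot.goto((.627,-.006,.19),R); look('w_pot',(.627,-.006),.068,.033)
robot.goto((.465,.253,.13),R); look('w_sp',(.465,.253),.024,.024)
print(robot.read_t(),robot.read_position())
a=cv2.imread('pics/w_pot.png');b=cv2.imread('pics/w_sp.png')
cv2.imwrite('pics/two.png',cv2.resize(np.hstack([a,b]),(800,300)))
```

```text
w_pot center [ 0.6272 -0.0059] r 0.0318 n 182 median z 0.0665 zmax 0.3069
w_sp center [0.4656 0.2539] r 0.0232 n 141 median z 0.0232 zmax 0.2469
3.875 [0.46581496 0.25249709 0.13024594]
```

View pics/two.png

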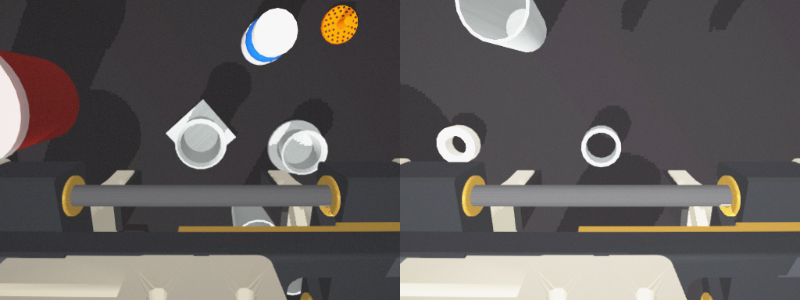

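Left half: the pot's mouth is centred near (200,143), it looks empty, and the short pot is at (298,150). Right half: the spacer is at (601,146) and the clamp ring at (458,143). The close measurements agree with the top camera within 1 mm, so I pick up the spacer.

```bash
cat >> h.py <<'E'
R0=Rz(270); POT=np.array([.6272,-.0059])
def st(tag=''):
    print(tag,'t',round(robot.read_t(),1),'p',np.round(robot.read_position(),4),'F',np.round(robot.read_force(),1),'w',round(robot.read_grip_width()*88,1))
def line(p,speed=.15,trim=True):
    p=np.array(p,float); robot.servo_line(p,R0,speed)
    if trim:
        e=p-np.array(robot.read_position())
        if np.linalg.norm(e)>.0004: robot.servo_line(p+e,R0,.05)
def pick(xy,z,opening,up=.16,close=0.0):
    robot.move_gripper(opening)
    line((*xy,z+.04)); line((*xy,z),.06); st('down')
    robot.move_gripper(close); robot.dwell(.1); st('grip')
    robot.servo_line((*xy,up),R0,.15); st('up')
E
python3 - <<'E'
from h import *
pick((.4656,.2537),.015,.75)
robot.goto((*POT,.16),R0); st('pot')
im,d,T=shot('wrist','w_sp2'); shot('scene','s_sp2')
a=cv2.imread('pics/w_sp2.png');b=cv2.imread('pics/s_sp2.png')[90:290,150:416]
cv2.imwrite('pics/two2.png',np.hstack([cv2.resize(a,(400,300)),cv2.resize(b,(400,300))]))
E
```

```text
down t 6.2 p [0.4657 0.2538 0.015 ] F [-0.1 -0.5  0.3] w 66.2
grip t 6.8 p [0.4657 0.2539 0.0153] F [-0.9  0.6  3.6] w 47.0
up t 7.9 p [0.4651 0.2533 0.159 ] F [-0.7  0.1 -0. ] w 47.1
pot t 9.1 p [ 0.6269 -0.0051  0.1597] F [ 0.8  0.5 -0.9] w 46.9
```

View pics/two2.png

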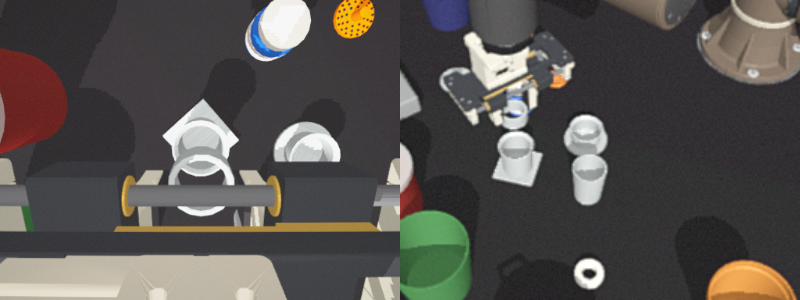

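The ring is held level between the fingers: (202,182) in the left half, (514,112) in the right. I measure it in the hand and then lower it.

```bash
cat >> h.py <<'E'
def held(name,h,r,xy):
    im,d,T=shot('wrist',name); C=cloud('wrist',d,T)
    m=(abs(C[...,2]-h)<.006)&(np.hypot(C[...,0]-xy[0],C[...,1]-xy[1])<r+.006)&(d>0)
    P=C[m]; e=[]
    c,rr,n=fitcirc(P); print('held',c.round(4),'r',round(rr,4),n,'offset',(c-xy[:2]).round(4),'z',np.median(P[:,2]).round(4)); return c
def lower(z,speed=.04,step=.004,off=(0,0),fmax=12):
    p=np.array([*(POT+off),0])
    while True:
        zc=robot.read_position()[2]
        if zc<=z+.0005: break
        p[2]=max(z,zc-step); robot.servo_line(p,R0,speed)
        F=np.array(robot.read_force())
        if np.linalg.norm(F)>fmax: st('contact'); return False
        if robot.read_position()[2]>zc-.0003: break
    st('lowered'); return True
E
python3 - <<'E'
from h import *
line((*POT,.12))
p=np.array(robot.read_position()); st()
held('w_sp3',p[2]+.009,.024,p)
line((*POT,.088),.1)
ok=lower(.071)
E
```

```text
t 9.8 p [ 0.6279 -0.0063  0.121 ] F [-0.5 -0.1 -1.2] w 46.9
held [ 0.6278 -0.0068] r 0.0217 982 offset [-0.0002 -0.0005] z 0.1288
lowered t 11.4 p [ 0.627  -0.0059  0.0713] F [ 0.4 -1.  -0.9] w 47.0
```

Run:
```python
from h import *
robot.move_gripper(.7); robot.dwell(.4); st('rel')
line((*POT,.19),.2,False)
im,d,T=shot('wrist','w_pot2'); C=cloud('wrist',d,T)
m=(np.hypot(*(C[...,:2]-POT).transpose(2,0,1))<.025)&(d>0)
print(np.histogram(C[m][:,2],bins=np.arange(0,.08,.005)))
a=cv2.imread('pics/w_pot2.png')[100:260,180:340]; cv2.imwrite('pics/c3.png',cv2.resize(a,(480,480)))
```

```text
rel t 12.3 p [ 0.6272 -0.0059  0.0716] F [0.3 0.1 0.1] w 61.5
(array([170, 569,  39,  42,  47, 414,  86,   0,   0,   0,   0,   0,   0,
         0,   0]), array([0.   , 0.005, 0.01 , 0.015, 0.02 , 0.025, 0.03 , 0.035, 0.04 ,
       0.045, 0.05 , 0.055, 0.06 , 0.065, 0.07 , 0.075]))
```

View pics/c3.png

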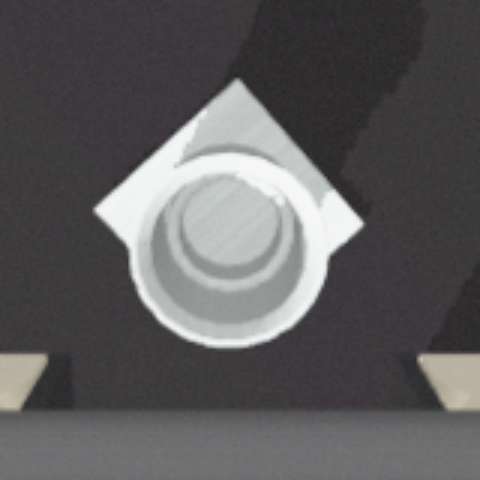

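The spacer is seated. It shows concentric in the bore at crop (230,222), and its top reads about 29 mm where 30 mm is expected. Next is the strainer.

Run:
```python
from h import *
robot.goto((.444,-.241,.13),R0)
c,C=look('w_st',(.444,-.241),.006,.024)
t,_=look('w_st1',c,.024,.006)
print(c,t)
pick(c,.014,.45,up=.17)
robot.goto((*POT,.17),R0); st()
p=np.array(robot.read_position())
im,d,T=shot('wrist','w_st2'); C=cloud('wrist',d,T); L=(C-p); 
for z0 in (0,.005,.01,.02,.03,.04):
    m=(d>0)&(L[...,2]>z0)&(L[...,2]<z0+.006)&(np.hypot(L[...,0],L[...,1])<.08)
    Q=L[m]; print(z0,len(Q),Q[:,:2].min(0).round(3) if len(Q) else'',Q[:,:2].max(0).round(3) if len(Q) else '')
shot('scene','s_st2'); b=cv2.imread('pics/s_st2.png')[110:210,180:313]
a=cv2.imread('pics/w_st2.png')[130:330,120:386]
cv2.imwrite('pics/two4.png',np.hstack([cv2.resize(a,(400,300)),cv2.resize(b,(400,300))]))
```

```text
w_st center [ 0.4432 -0.2415] r 0.0233 n 132 median z 0.0055 zmax 0.2469
w_st1 center [ 0.4433 -0.2416] r 0.0056 n 34 median z 0.0234 zmax 0.0244
[ 0.4431655  -0.24146682] [ 0.44327678 -0.2415691 ]
down t 16.7 p [ 0.4433 -0.2415  0.014 ] F [0.4 0.8 0.3] w 39.5
grip t 17.4 p [ 0.4432 -0.2415  0.0142] F [-0.3  0.4  2.8] w 10.7
up t 18.6 p [ 0.4426 -0.2413  0.1691] F [-0.4  0.7 -0.6] w 10.2
 t 19.7 p [ 0.6265 -0.0069  0.1698] F [ 0.1  0.  -0.7] w 10.5
0 156 [-0.015 -0.01 ] [ 0.015 -0.001]
0.005 300 [-0.015 -0.011] [ 0.015 -0.001]
0.01 160 [-0.015 -0.011] [ 0.015 -0.003]
0.02 136 [-0.013 -0.01 ] [0.013 0.011]
0.03 1 [0.005 0.002] [0.005 0.002]
0.04 304 [-0.009 -0.004] [0.009 0.008]
```

View pics/two4.png

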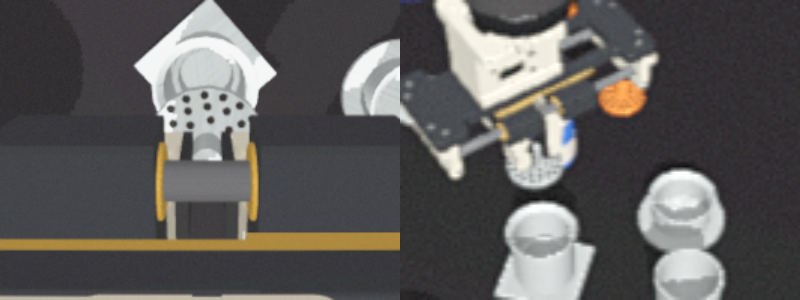

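The strainer is held stem up: its disc is at (205,108) in the left half and (535,168) in the right. The shut fingertips span only ±15 × ±10 mm, so they fit inside the 52 mm bore and I can set it down instead of dropping it.

Run:
```python
from h import *
line((*POT,.12))
p=np.array(robot.read_position())
im,d,T=shot('wrist','w_st3'); C=cloud('wrist',d,T)
h=p[2]-.008
m=(d>0)&(abs(C[...,2]-h)<.005)&(np.hypot(*(C[...,:2]-p[:2]).transpose(2,0,1))<.03)
Q=C[m]; s=np.linalg.lstsq(np.c_[Q[:,:2]-p[:2],np.ones(len(Q))],Q[:,2]-h,rcond=None)[0]
cs,_=cv2.findContours(m.astype(np.uint8),0,cv2.CHAIN_APPROX_NONE); c=max(cs,key=len).reshape(-1,2)
P=plane('wrist',c,h,T); P=P[P[:,1]>p[1]+.004]; f=fitcirc(P)
print('disc slope',s.round(3),len(Q),'ctr-tcp',(f[0]-p[:2]).round(4),'r',f[1].round(4),f[2])
line((*POT,.09),.1)
ok=lower(.045,fmax=10)
```

```text
disc slope [-0.     0.061  0.   ] 1636 ctr-tcp [-0.6277  0.0051] r 0.0 0
lowered t 23.9 p [ 0.6271 -0.0059  0.0448] F [-0.3 -0.8 -1.5] w 10.4
  ret = _var(a, axis=axis, dtype=dtype, out=out, ddof=ddof,
  arrmean = um.true_divide(arrmean, div, out=arrmean,
  ret = ret.dtype.type(ret / rcount)
```

The in-hand circle fit came out degenerate, so I don't use it. The lowering itself met no contact. I release with a narrow opening and check.

```bash
cat >> h.py <<'E'
def potcheck(name):
    im,d,T=shot('wrist',name); C=cloud('wrist',d,T)
    r=np.hypot(*(C[...,:2]-POT).transpose(2,0,1)); ok=(d>0)&(C[...,2]<.12)
    print('r<.005 z',np.median(C[ok&(r<.005)][:,2]).round(4))
    Q=C[ok&(r>.009)&(r<.021)]; Q=Q[abs(Q[:,2]-np.median(Q[:,2]))<.006]
    s=np.linalg.lstsq(np.c_[Q[:,:2]-POT,np.ones(len(Q))],Q[:,2],rcond=None)[0]
    print('ring plane slope,z',s.round(4),len(Q)); return C,ok,r
E
python3 - <<'E'
from h import *
robot.move_gripper(20/88); robot.dwell(.3); st('rel')
line((*POT,.10),.1,False); line((*POT,.19),.2,False); robot.move_gripper(.7)
C,ok,r=potcheck('w_pot3')
m=ok&(r<.02)&(abs(C[...,2]-.054)<.004); print('stem top',C[m].mean(0).round(4),m.sum())
a=cv2.imread('pics/w_pot3.png')[100:260,180:340]; cv2.imwrite('pics/c5.png',cv2.resize(a,(480,480)))
st()
E
```

```text
rel t 24.5 p [ 0.6273 -0.0058  0.0451] F [ 0.8  0.7 -0.7] w 16.1
r<.005 z 0.0534
ring plane slope,z [ 0.0012 -0.0006  0.0356] 922
stem top [ 0.6269 -0.0059  0.0533] 103
 t 26.7 p [ 0.6272 -0.0059  0.1901] F [-0.3  0.8  0.1] w 61.8
```

View pics/c5.png

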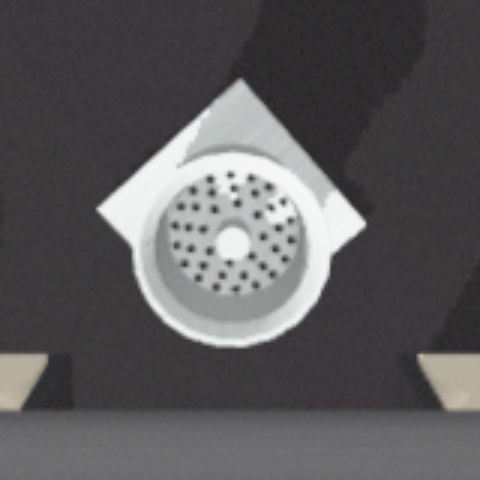

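The strainer is seated: stem top at 53.3 mm (54 expected), disc top at 35.6 mm (36 expected), level and centred. Next is the clamp ring.

Run:
```python
from h import *
robot.goto((.645,.2526,.13),R0)
c,C=look('w_cl',(.645,.2526),.016,.024)
if abs(c-[.645,.2526]).max()<.004:
    pick(c,.0095,.75)
    robot.goto((*POT,.16),R0); line((*POT,.12)); p=np.array(robot.read_position())
    held('w_cl2',p[2]+.0065,.024,p)
    line((*POT,.088),.1); lower(.0698)
```

```text
w_cl center [0.6454 0.253 ] r 0.0231 n 136 median z 0.0154 zmax 0.247
down t 29.9 p [0.6456 0.2531 0.0096] F [ 0.1 -0.9 -0.3] w 66.3
grip t 30.4 p [0.6456 0.2531 0.0099] F [-1.2  0.5  3.3] w 46.5
up t 31.6 p [0.6448 0.2527 0.1587] F [ 0.1  0.1 -1. ] w 46.7
held [ 0.6275 -0.0063] r 0.021 785 offset [-0.0002  0.0003] z 0.1268
lowered t 35.1 p [ 0.6272 -0.0059  0.0697] F [ 0.3 -0.1  0.4] w 46.8
```

Run:
```python
from h import *
robot.move_gripper(.7); robot.dwell(.4); st('rel')
line((*POT,.19),.2,False)
C,ok,r=potcheck('w_pot4')
a=cv2.imread('pics/w_pot4.png')[100:260,180:340]; cv2.imwrite('pics/c6.png',cv2.resize(a,(480,480)))
```

```text
rel t 36.0 p [ 0.6272 -0.0059  0.0698] F [-0.8  0.   0.5] w 61.6
r<.005 z 0.0536
ring plane slope,z [ 0.0045 -0.0119  0.0512] 833
```

View pics/c6.png

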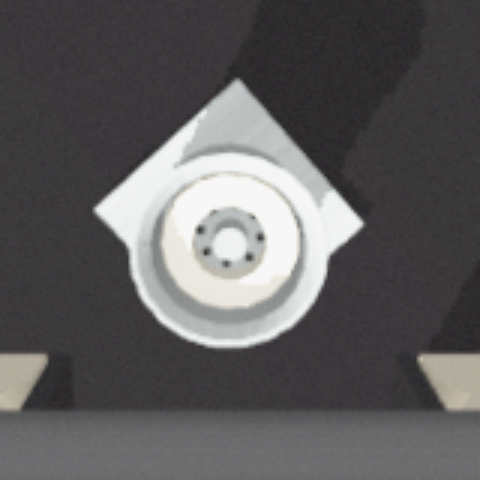

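The clamp ring is flat around the stem, top at 51.2 mm (52 expected). Next is the cap, held by its knob.

Run:
```python
from h import *
robot.goto((.62,-.2676,.14),R0)
c,C=look('w_ca',(.62,-.2676),.015,.036)
k,C=look('w_ca1',c,.037,.011)
if abs(k-c).max()<.003:
    pick((c+k)/2,.018,.55,up=.19)
    robot.goto((*POT,.18),R0); line((*POT,.13)); p=np.array(robot.read_position())
    im,d,T=shot('wrist','w_ca2'); C=cloud('wrist',d,T); h=p[2]-.003
    m=(d>0)&(abs(C[...,2]-h)<.004)&(np.hypot(*(C[...,:2]-p[:2]).transpose(2,0,1))<.045); Q=C[m]
    s=np.linalg.lstsq(np.c_[Q[:,:2]-p[:2],np.ones(len(Q))],Q[:,2]-p[2],rcond=None)[0]
    print('flange slope',s.round(3),'x',(Q[:,0].min()+Q[:,0].max())/2-p[0],'ymax-.036',Q[:,1].max()-.036-p[1],len(Q))
    line((*POT,.1),.1); lower(.0765,step=.003)
    b=cv2.imread('pics/w_ca2.png'); cv2.imwrite('pics/c7.png',b)
```

```text
w_ca center [ 0.6218 -0.2675] r 0.0351 n 200 median z 0.0145 zmax 0.2568
w_ca1 center [ 0.6218 -0.2678] r 0.0103 n 64 median z 0.0364 zmax 0.2346
down t 40.2 p [ 0.622  -0.2677  0.0181] F [ 0.5 -1.2  0.7] w 48.5
grip t 40.9 p [ 0.6219 -0.2676  0.0183] F [-0.9  0.4  1.9] w 20.8
up t 42.2 p [ 0.6212 -0.2674  0.1888] F [ 0.7 -0.  -2.2] w 21.1
flange slope [ 0.003  0.003 -0.004] x -0.0002571921120286813 ymax-.036 0.0006711436651433908 4880
lowered t 46.4 p [ 0.6271 -0.0059  0.0764] F [ 0.6 -0.4 -1.9] w 21.2
```

Run:
```python
from h import *
robot.move_gripper(.5); robot.dwell(.4); st('rel')
line((*POT,.2),.15,False); robot.dwell(.3)
k,C=look('w_end',POT,.073,.036)
t,_=look('w_end2',POT,.095,.011)
ok=abs(C[...,2]-.073)<.005; r=np.hypot(*(C[...,:2]-POT).transpose(2,0,1)); Q=C[ok&(r<.033)]
print('slope',np.linalg.lstsq(np.c_[Q[:,:2]-POT,np.ones(len(Q))],Q[:,2],rcond=None)[0].round(4))
shot('scene','s_end'); st()
b=cv2.imread('pics/s_end.png')[60:340,130:430]; a=cv2.imread('pics/w_end.png')[0:270,100:400]
cv2.imwrite('pics/c8.png',np.hstack([cv2.resize(a,(400,360)),cv2.resize(b,(400,360))]))
```

```text
rel t 47.5 p [ 0.6272 -0.0059  0.0765] F [ 0.2  0.6 -0. ] w 44.1
w_end center [ 0.627  -0.0058] r 0.0351 n 200 median z 0.0725 zmax 0.3161
w_end2 center [ 0.627  -0.0061] r 0.0103 n 64 median z 0.0943 zmax 0.0958
slope [0.0008 0.0002 0.0725]
 t 48.9 p [ 0.6271 -0.0059  0.1997] F [-0.3  0.4 -0.2] w 44.0
```

View pics/c8.png

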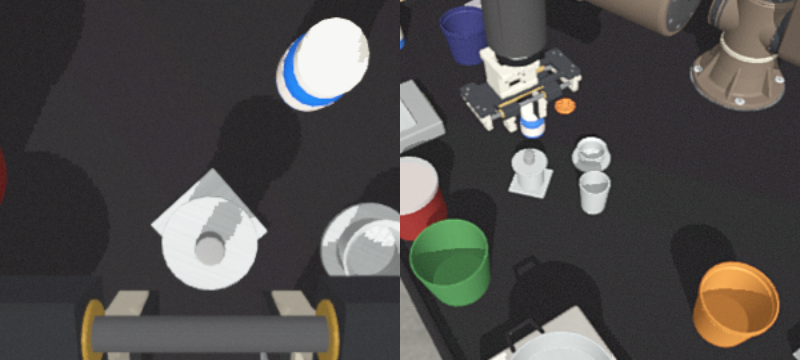

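The cap is seated level: its flange top reads 72.5 mm (73 expected) and it is within 0.3 mm of the axis. The gripper is clear, and the beaker, jar and tubs are standing. I hand in the job.

```bash
python3 -c "
from rig import robot
robot.job_done(); print(robot.read_t())"
```

```text
the job is handed in; nothing more can be done
the job is handed in; nothing more can be done
```

The tall pot is built up in order (spacer ring, grey strainer stem up, white clamp ring, cap), and the job was handed in at about 49 s of robot time. No verdict was reported.

| Part | Measured after placing | Expected |
|---|---|---|
| Spacer ring | top about 29 mm (rough reading), concentric in the bore by eye | 30 mm |
| Strainer | disc top 35.6 mm, stem top 53.3 mm, level | 36 and 54 mm |
| Clamp ring | top 51.2 mm, slope about 0.013 rad | 52 mm |
| Cap | flange top 72.5 mm, within 0.3 mm of the axis, slope under 0.001 rad | 73 mm |

- **How they went in:** the spacer and clamp ring were released with their lower edges inside the mouth and fell the rest of the way. The strainer and cap were lowered until seated or about 1 mm above, then released.
- **Bystanders:** in the last picture the short pot is empty and the beaker, jar and tubs are standing. I checked these by eye and did not measure them again.
- **Failed or disagreeing checks:** the circle fit of the strainer in the hand came out degenerate and was not used; the check after placing it was good. The wrist-camera heights in the pot read 0.4 to 1 mm low, within the stated calibration.

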